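# Loosen the shaker's platform nut with a ratchet spanner

### The job

Fit the ratchet spanner flat over the hexagon nut in the middle of the shaker and let go of it; see that its direction lever is flipped to the loosening side, then take the handle again and swing it counter-clockwise (seen from above) until the nut has turned loose by at least an eighth of a turn. Leave the spanner sitting flat on the nut, and leave the other things on the bench where they are.

Things in the scene. Friction and masses are not known exactly. Their poses are not given: they have to be found in the camera images.
- spanner: Ratchet spanner, bare steel, 201 mm long, 0.5 kg, loose, lying flat on the bench, opening down, lever up. Origin: on the drive axis (middle of the round head) at the underside; z up; the handle runs along +x. Head: 70 mm diameter, 30 mm high, closed on top. Handle: 20 mm wide from x = 53 to 106 mm (34 mm wide before that), 11 to 29 mm above the underside; then a black rubber sleeve to x = 166 mm.
- spanner_grip (a point): Bare part of the spanner's handle, 70 mm from the drive axis, 20 mm above the underside: where to carry it, with a firm grip of 60 N or more across the 20 mm width. The centre of mass is about 35 mm from the drive axis, towards the handle.
- spanner_end (a point): Middle of the spanner's rubber sleeve (60 mm long, 26 mm wide, 22 mm high), 136 mm from the drive axis and 20 mm above the underside: where to hold it for the swing.
- socket_mouth (a point): Middle of the hexagon opening in the spanner's underside (same point and axes as the spanner): 37 mm across flats, 26 mm deep. At the start one of its corners points along the handle, and the ratchet keeps it so while it is carried. It goes over the nut with 1.5 mm to spare all round, if turned within 9 degrees of the nut's hexagon.
- lever (a joint): Direction lever on the head, in rad: about -0.45 at the start (tightening: tip to the right of the handle, looking from the head along it, spanner -y), +0.5 at the stop on the loosening side (tip to the left, spanner +y); flipped beyond +0.3. Stays where left. Real ratchet, 15 degree teeth: on the loosening side the handle drives the nut counter-clockwise and clicks back with little drag; on the tightening side the reverse.
- lever_tip (a point): Tip of the direction lever, at its top: 36 mm from the drive axis, 50 mm above the spanner's underside. The lever is a dark steel fin, 46 mm long and 8 mm thick, standing 20 mm above the head's top; it pivots about the drive axis and its long end points to the handle. 2 N at the tip moves it; a hard push would tip the spanner.
- nut (a joint): Turn of the nut in rad, 0 at the start (tight, cannot turn clockwise), growing as it is loosened counter-clockwise seen from above. It takes about 0.6 N m (some 5 N at the handle's end). An eighth of a turn is 0.785. Up to 15 degrees of ratchet play and 10 degrees each way of play at the nut pass before the handle bites; several strokes are possible.
- nut_top (a point): Middle of the nut's top, 23 mm above its seat; axes turn with the nut, z up, a corner of the hexagon points along x. Steel hexagon nut, 34 mm across flats: 15 mm of hexagon, then 8 mm that taper to 22 mm across flats. It stands on a dark steel flange of 112 mm diameter, on which the spanner's head comes to rest flat, its underside 23 mm below this point.
- shaker: Orbital shaker, fixed to the bench: white housing 250 x 250 mm with an aluminium platform 280 x 280 mm, 10 mm thick, top at 78 mm; the flange and nut stand in its middle, flange top at 92 mm. Origin: middle of its underside, on the bench.
- tiprack: Bystander: box of pipette tips, 120 x 87 x 66 mm, origin in the middle of its underside.
- bottle: Bystander: glass bottle, 60 mm diameter, 130 mm high, origin in the middle of its underside.
- beaker: Bystander: beaker, 70 mm diameter, 85 mm high, origin in the middle of its underside.
- tuberack: Bystander: block with tubes, 100 x 100 x 59 mm, origin in the middle of its underside.
- screwdriver: Bystander: black screwdriver, 160 mm long, lying along its x.
- plate: Bystander: flat white microplate, 85 x 127 x 14 mm, origin in the middle of its underside.
There are look-alikes about, which are no part of the job. What is meant by the spanner is not purple, and is the smaller of those in its own colour.

How it is judged:
By the outcome, as a careful person would: the job done as asked, in the order asked, and still so for the second after the job is handed in, with the robot touching nothing.
It also fails if it takes over 61 s, if anything falls off the work surface, if the arm or the gripper's body presses on something with over 40 N, if the wrist force passes 120 N, or if a joint passes its speed limit or range.

### The arm

A 7-joint arm with a two-finger parallel gripper is mounted at the origin on the work surface. World frame = base frame: x ahead of the robot, y to its left, z up, the work surface at z = 0. Lengths are in m, angles in rad, forces in N, time in s.
With the tool pointing down it reaches from about 0.4 to 0.85 m from the base axis. Payload 10.4 kg.
Tool frame: the origin (TCP) lies midway between the tips of the shut fingers; the grasp point (between the pads) lies 19 mm behind it; z points along the fingers, y is the direction in which the jaws open and shut (so a half turn about z gives the same grasp; the last joint's range is limited). The gripper opens to 85 mm and grips with 20 to 120 N. Pads are 22 mm wide; open, the fingers measure 114 mm over their backs; the gripper's body (76 mm by 85 mm) begins 54 mm behind the grasp point. The pads swing forward as they close: fully open they stand 13 mm farther back than shut.
Start: joints at [-1.337, 0.332, -0.065, 1.46, 0.022, 1.35, -0.088], TCP at [0.159, 0.605, 0.231] pointing down, gripper open.
Joint ranges: [-2.6, 2.6], [-0.5, 2.12], [-1.47, 1.34], [0.16, 2.42], [-1.27, 4.41], [0.06, 2.06], [-2.6, 2.6]. Speed limits (rad/s): [2.22, 2.22, 2.79, 2.79, 3.14, 3.14, 3.14].

### API

Orientations are given as a unit quaternion [x, y, z, w].
In Python, from workcell import manip, viewer gives the robot as it stands.
- The arm moves only by the tool move_arm, never from a script. Its argument "deltas" is a list of rows, each a list of 7 numbers: the shift along the tool's x, y, z in m, then the turn, a rotation vector about the tool's x, y, z in degrees, then the opening, from -1 (shut) to 1 (fully open). In form: [[dx, dy, dz, wx, wy, wz, gripper], ...]. A call has 1 to 10 rows; each row shifts and turns the commanded pose from where the row before left it, along the tool's axes as they then stand; what a row does not reach is not made up. A row lasts 1/8 s, in which the tool goes at most 62.5 mm and 10.7 degrees, less where a joint would pass 70% of its speed; a pose out of reach is approached as far as the arm can. A call with a gripper value outside its range is refused whole. The fingers move at their own pace and stop on an object; "force" is the grip in N (left out, the last holds). Time passes only in rows, so rows that do not move let the fingers close. It gives the time, the measured TCP pose, the force and the opening at its end, in the units of the state.
- manip.get_obs(): the state, without advancing time (a new reading comes with each control period).
- viewer.camera(name): name is "side" or "top" or "wrist"; returns (picture, depth): 384x512x3 uint8, red, green, blue; 384x512 float32, m along the optical axis (not along the pixel's ray), 0 where there is no reading.
- viewer.calibration(name): a dict with "fx", "fy", "cx", "cy" (pixels), "R" (3x3) and "t" (3): a world point X has camera coordinates R X + t; the wrist camera has in their place "T_tool_cam" (4x4, takes a point from camera to tool coordinates, whose origin is the TCP and whose axes are the flange's). Camera axes: x right, y down, z forward; pixel columns grow to the right and rows downward; lengths in m; the calibration is good to about 2 mm. The wrist camera is an equidistant fisheye: a pixel r from the principal point sees the ray r / f radians off the axis. A picture is of the moment at which its call begins: read the wrist's pose just before it. calibration takes no time and is no camera call.
- manip.hand_in(): hands the job in, once; it reports no verdict.
The state is a dict: "clock": time; "joint_pos": joint angles; "joint_velocities": joint speeds; "tau": joint torques, N m; "position": TCP position; "ee_rot": TCP orientation; "ft_force": force on the tool from outside, world axes, zero at the start; "torque": the same for the moment, N m; "grip_width": opening from 0.0 (shut) to 1.0 (fully open).
Only numpy, scipy, OpenCV 4.12 (cv2) and the standard library are available. Lean on these libraries where they do the work, as an engineer would, in place of code of your own. Each camera call takes 0.05 s, during which the arm holds its last target.

## Working session

There is one attempt and no reset: what is moved stays moved. The work goes in short steps, Python scripts to look and compute and a tool call to move; the robot and the scene stay as the last step left them, time stands still between calls to the robot, and variables do not carry over. Pictures are saved under pics/ and viewed, and the job is handed in when it is done.

Besides the shell and the picture viewer there is one more tool, called after "Request:" as name(argument=value, ...) on one line, values as JSON. move_arm: Moves the arm, as the interface text tells. Its arguments: {"type":"object","properties":{"deltas":{"type":"array"},"force":{"type":"number"}},"required":["deltas"]}

```bash
ls; mkdir -p pics; python3 - <<'E'
from workcell import manip, viewer
import cv2, numpy as np
o=manip.get_obs(); print({k:np.round(v,4) for k,v in o.items()})
for n in ["side","top","wrist"]:
    im,d=viewer.camera(n); cv2.imwrite(f"pics/{n}0.png",im[:,:,::-1]); np.save(f"pics/{n}0.npy",d)
    print(n,{k:np.round(v,4).tolist() for k,v in viewer.calibration(n).items()})
E
```

```text
pics
{'clock': np.float64(0.0), 'joint_pos': array([-1.3366,  0.3329, -0.0647,  1.461 ,  0.0216,  1.3499, -0.0885]), 'joint_velocities': array([-0.0016,  0.0009, -0.0014,  0.0006, -0.0004,  0.0006, -0.0011]), 'tau': array([ 2.00000e-04, -6.25446e+01,  4.91000e-02, -3.91602e+01,
        1.62000e-02,  1.00000e-02,  0.00000e+00]), 'position': array([0.1587, 0.6041, 0.2305]), 'ee_rot': array([ 1.281e-01,  9.918e-01, -7.000e-04, -1.000e-04]), 'ft_force': array([ 0.7282, -0.5629,  0.2455]), 'torque': array([-0.0024, -0.0212, -0.0453]), 'grip_width': np.float64(1.0)}
side {'fx': 373.1388, 'fy': 373.1388, 'cx': 258.0972, 'cy': 194.9306, 'R': [[0.76, -0.6496, 0.021], [-0.4397, -0.5376, -0.7195], [0.4787, 0.5376, -0.6942]], 't': [-0.3643, 0.2977, 0.8944]}
top {'fx': 479.7237, 'fy': 479.7237, 'cx': 249.2938, 'cy': 198.4218, 'R': [[-0.0054, -1.0, 0.0061], [-0.9948, 0.0048, -0.1015], [0.1015, -0.0066, -0.9948]], 't': [0.0279, 0.4889, 1.5889]}
wrist {'fx': 297.3186, 'fy': 297.3186, 'cx': 259.3377, 'cy': 187.1317, 'T_tool_cam': [[0.0004, -0.9598, -0.2806, 0.0713], [1.0, 0.0002, 0.0007, 0.0005], [-0.0006, -0.2806, 0.9598, -0.1419], [0.0, 0.0, 0.0, 1.0]]}
```

View pics/top0.png

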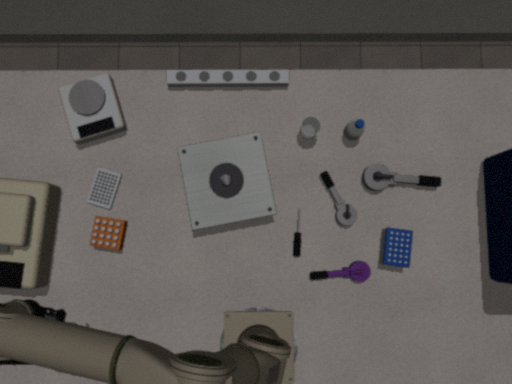

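View pics/side0.png

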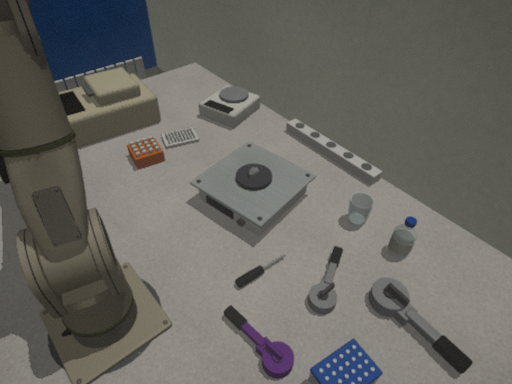

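View pics/wrist0.png

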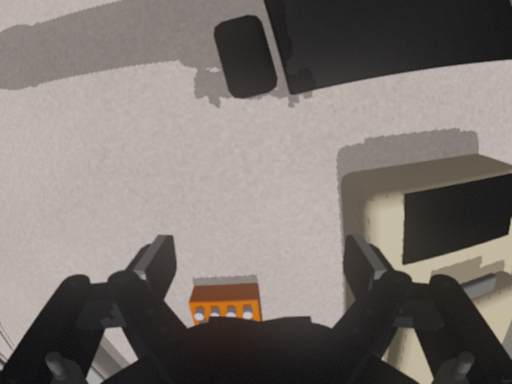

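The top view shows the small grey spanner with its head near (346,215) and its sleeve near (327,180). The nut is near (226,180). The big grey spanner and the purple one are the look-alikes. Next I'll enlarge these areas.

```bash
python3 - <<'E'
import cv2, numpy as np
im=cv2.imread("pics/top0.png")
cv2.imwrite("pics/c1.png",cv2.resize(im[160:240,300:380],None,fx=7,fy=7,interpolation=cv2.INTER_CUBIC))
cv2.imwrite("pics/c2.png",cv2.resize(im[130:235,172:282],None,fx=5,fy=5,interpolation=cv2.INTER_CUBIC))
im=cv2.imread("pics/side0.png")
a=cv2.resize(im[235:325,290:360],None,fx=5,fy=5,interpolation=cv2.INTER_CUBIC)
b=cv2.resize(im[140:230,215:285],None,fx=5,fy=5,interpolation=cv2.INTER_CUBIC)
cv2.imwrite("pics/c3.png",np.hstack([a,b]))
E
```

```text
(no output)
```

View pics/c1.png

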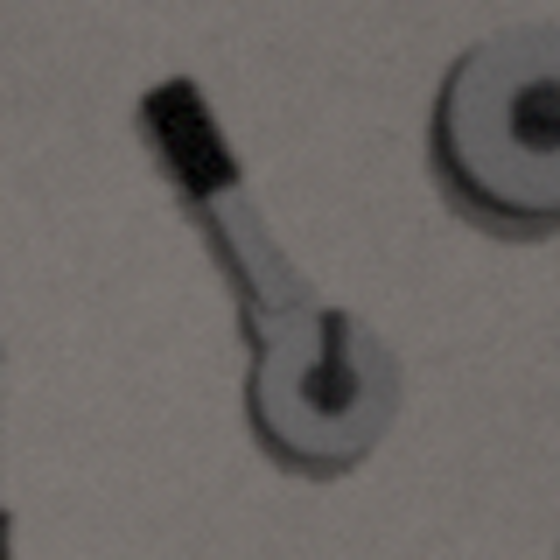

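View pics/c2.png

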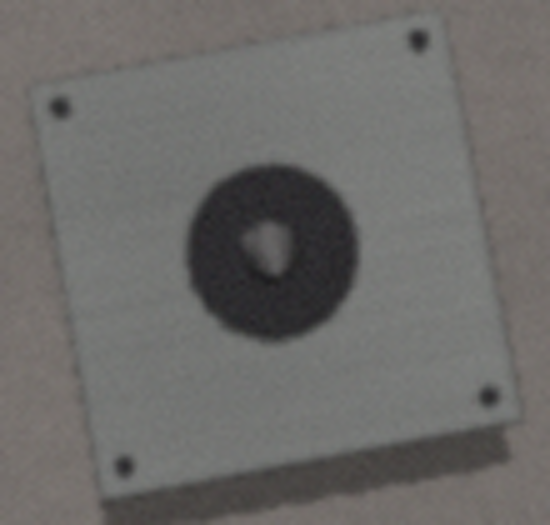

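View pics/c3.png

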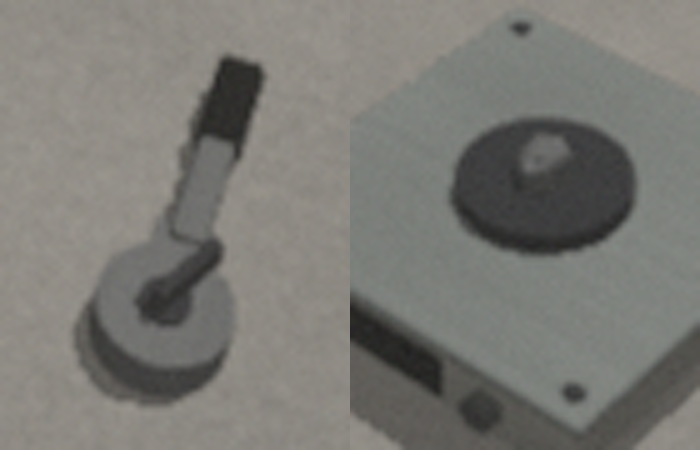

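```bash
cat > h.py <<'E'
from workcell import manip, viewer
import numpy as np, cv2
from scipy.spatial.transform import Rotation as Ro
def ray(n,u,v,obs=None,cal=None):
    c=cal or viewer.calibration(n)
    x=(u-c['cx'])/c['fx']; y=(v-c['cy'])/c['fy']
    if n!='wrist':
        R=np.array(c['R']);t=np.array(c['t']); return -R.T@t, R.T@np.array([x,y,1.])
    r=np.hypot(x,y); s=np.sin(r)/r if r>1e-9 else 1
    d=np.array([x*s,y*s,np.cos(r)]); T=np.array(c['T_tool_cam'])
    Rw=Ro.from_quat(obs['ee_rot']).as_matrix()
    return Rw@T[:3,3]+obs['position'], Rw@(T[:3,:3]@d)
def at(n,u,v,z,obs=None):
    o,d=ray(n,u,v,obs); return o+d*(z-o[2])/d[2]
def proj(n,X,obs=None):
    c=viewer.calibration(n); X=np.asarray(X,float)
    if n!='wrist':
        p=np.array(c['R'])@X+np.array(c['t']); return np.array([c['cx']+c['fx']*p[0]/p[2],c['cy']+c['fy']*p[1]/p[2]])
    T=np.array(c['T_tool_cam']); Rw=Ro.from_quat(obs['ee_rot']).as_matrix()
    p=T[:3,:3].T@(Rw.T@(X-obs['position'])-T[:3,3])
    a=np.arctan2(np.hypot(p[0],p[1]),p[2]); h=np.hypot(p[0],p[1])+1e-12
    return np.array([c['cx']+c['fx']*a*p[0]/h,c['cy']+c['fy']*a*p[1]/h])
def snap(n,name,crop=None,f=1):
    o=manip.get_obs(); im,d=viewer.camera(n); im=im[:,:,::-1]
    cv2.imwrite(f'pics/{name}_full.png',im); np.save(f'pics/{name}.npy',d)
    if crop: u0,v0,u1,v1=crop; im=im[v0:v1,u0:u1]
    cv2.imwrite(f'pics/{name}.png',cv2.resize(im,None,fx=f,fy=f,interpolation=cv2.INTER_CUBIC))
    import pickle; pickle.dump(o,open(f'pics/{name}.pkl','wb'))
    return o
def yaw(o):
    R=Ro.from_quat(o['ee_rot']).as_matrix(); return np.degrees(np.arctan2(R[1,0],R[0,0])), np.round(R,4)
def plan(o,pos,psi):
    """delta in tool frame to reach world pos with tool down, tool x-axis at yaw psi deg (y=jaw)"""
    R=Ro.from_quat(o['ee_rot']).as_matrix()
    c,s=np.cos(np.radians(psi)),np.sin(np.radians(psi))
    Rt=np.array([[c,s,0],[s,-c,0],[0,0,-1]])
    return R.T@(np.array(pos)-o['position']), np.degrees(Ro.from_matrix(R.T@Rt).as_rotvec())
E
python3 - <<'E'
from h import *
h=at('top',346.9,215.4,.03); e=at('top',327.1,179.6,.031); n=at('top',226.4,180.4,.092)
print(h,e,n,np.degrees(np.arctan2(*(e-h)[1::-1])),np.linalg.norm(e-h))
for p in [(340.5,195.5),]: print(at('top',*p,.03))
# side: head top center crop (162,300), sleeve(235,108)
print(at('side',290+165/5,235+300/5,.03),at('side',290+234/5,235+105/5,.031), at('side',215+(544-350)/5,140+182/5,.092))
print(yaw(manip.get_obs()))
# platform corners holes
P=[at('top',172+a/5,130+b/5,.078) for a,b in [(59,107),(418,40),(488,397),(124,466)]]
print(np.mean(P,0),[np.round(p[:2],3) for p in P], np.degrees(np.arctan2(*(P[0]-P[3])[1::-1])))
for nm,(u,v) in dict(beaker=(310,128),bottle=(355,130),tuberack=(398,248),sd=(297,235),plate=(104,188),tip=(108,234),big=(377,178)).items(): print(nm,at('top',u,v,.03)[:2])
E
```

```text
[ 0.42980774 -0.30074393  0.03      ] [ 0.55081505 -0.23692204  0.031     ] [0.54108558 0.09958578 0.092     ] 27.808141496931704 0.13681009243734865
[ 0.49685563 -0.28096712  0.03      ]
[ 0.43313177 -0.29949232  0.03      ] [ 0.54963323 -0.24323662  0.031     ] [0.54012513 0.09420272 0.092     ]
(np.float64(165.2902096152166), array([[-9.672e-01,  2.539e-01, -2.000e-04],
       [ 2.539e-01,  9.672e-01, -1.000e-03],
       [-0.000e+00, -1.000e-03, -1.000e+00]]))
[0.54365339 0.09994186 0.078     ] [array([0.64, 0.24]), array([0.684, 0.004]), array([ 0.447, -0.04 ]), array([0.404, 0.196])] 10.561893318305167
beaker [ 0.72860922 -0.18266605]
bottle [ 0.72105941 -0.33598032]
tuberack [ 0.32042912 -0.46798745]
sd [ 0.36529709 -0.13271202]
plate [0.5259376  0.51260157]
tip [0.37191572 0.4954485 ]
big [ 0.55563436 -0.40569629]
```

```bash
python3 - <<'E'
from h import *
print(plan(manip.get_obs(),[.5415,.099,.24],165.3))
E
```

```text
(array([-0.49860583, -0.39151654, -0.00888729]), array([-0.05644097,  0.00117979, -0.00979097]))
```

Request:
move_arm(deltas=[[-0.05,-0.039,0,0,0,0,1],[-0.05,-0.039,-0.001,0,0,0,1],[-0.05,-0.039,-0.001,0,0,0,1],[-0.05,-0.039,-0.001,0,0,0,1],[-0.05,-0.039,-0.001,0,0,0,1],[-0.05,-0.039,-0.001,0,0,5,1],[-0.05,-0.0395,-0.001,0,0,0,1],[-0.05,-0.0395,-0.001,0,0,0,1],[-0.05,-0.0395,-0.001,0,0,0,1],[-0.05,-0.0395,0,0,0,0,1]])

```text
clock: 1.4
position: [0.5192, 0.0925, 0.2393]
ee_rot: [0.171, 0.985, 0.0, 0.0]
ft_force: [1.5, 0.1, -1.2]
grip_width: 1.002
```

```bash
python3 - <<'E'
from h import *
o=manip.get_obs(); print(o['position'],yaw(o)[0],o['clock'],o['joint_pos'])
E
```

```text
[0.51920971 0.09253272 0.23931749] 160.3045861570866 1.4 [-0.66058976  0.10568405  0.43075772  1.72846061 -0.04584422  1.31684161
  1.00660067]
```

Request:
move_arm(deltas=[[0,0,0,0,0,10,1],[0,0,0,0,0,10,1],[0,0,0,0,0,10,1],[0,0,0,0,0,10,1],[0,0,0,0,0,10,1],[0,0,0,0,0,10,1],[0,0,0,0,0,0,1],[0,0,0,0,0,0,1]])

```text
clock: 2.4
position: [0.5184, 0.0944, 0.2391]
ee_rot: [0.639, 0.769, -0.0, -0.0]
ft_force: [-0.7, 0.5, -0.4]
grip_width: 1.005
```

```bash
python3 - <<'E'
from h import *
o=snap('wrist','w1'); print(o['position'],yaw(o)[0],o['clock'],o['joint_pos'],o['joint_velocities'].max())
print(proj('wrist',[.5415,.099,.115],o))
E
```

```text
[0.51841462 0.09437352 0.23907535] 100.51666706013867 2.4 [-0.71661247  0.10583293  0.48743063  1.73180022 -0.05122229  1.31671612
 -0.03505464] 0.001550334524732503
[284.36739491 180.79540422]
```

View pics/w1.png

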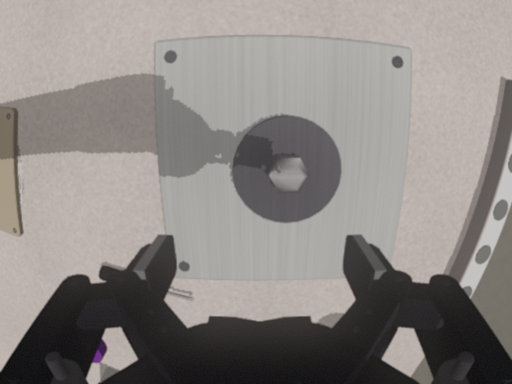

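The wrist view shows the flange centred near (287,168), with the nut at about (287,173). I'll enlarge the nut.

```bash
python3 - <<'E'
import cv2, numpy as np
im=cv2.imread("pics/w1_full.png")[140:205,250:325]
im=cv2.resize(im,None,fx=10,fy=9.2,interpolation=cv2.INTER_CUBIC); im=cv2.resize(cv2.imread("pics/w1_full.png")[145:205,252:324],None,fx=10,fy=10,interpolation=cv2.INTER_CUBIC)
im=np.clip(im.astype(float)*1.7,0,255).astype(np.uint8)
cv2.imwrite("pics/w1n.png",im)
E
```

```text
(no output)
```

View pics/w1n.png

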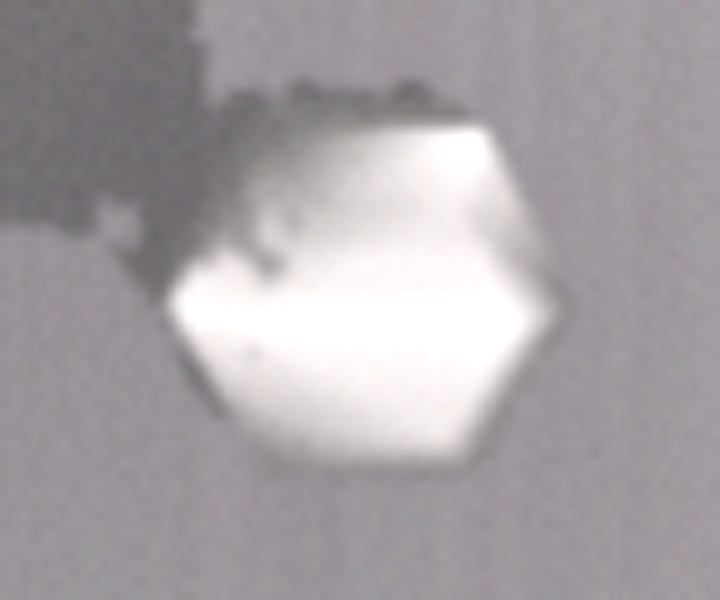

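```bash
python3 - <<'E'
from h import *
import pickle
from scipy.optimize import least_squares
o=pickle.load(open('pics/w1.pkl','rb'))
pts=[(168,303),(563,308),(268,463),(467,463),(490,125)]
# view from below 10px scale; +0.5 offset
P=np.array([at('wrist',252+(a+.5)/10-.5,145+(b+.5)/10-.5,.1065,o)[:2] for a,b in pts])
P=np.array(P); print(np.round(P,4))
def res(p):
    c=p[:2]; r=p[3]; d=[]
    for q in P:
        v=q-c; a=np.arctan2(v[1],v[0]); k=np.round((a-p[2])/(np.pi/3)); t=p[2]+k*np.pi/3
        d+=list(v-r*np.array([np.cos(t),np.sin(t)]))
    return np.array(d)
for i in np.radians([0,20,40]):
    s=least_squares(res,[*P[:2].mean(0),i,.0196]); print(s.x,np.degrees(s.x[2])%60,s.cost**.5)
# flange circle
im=cv2.imread('pics/w1_full.png')
E
cat > circ.py <<'E'
from h import *
E
python3 - <<'E'
import sys; sys.path.insert(0,'.')
from h import *
import pickle
o=pickle.load(open('pics/w1.pkl','rb'))
im=cv2.imread('pics/w1_full.png')
for c in [(.5415,.099),(.5415,.0965),(.540,.097)]:
  for k,col in enumerate([(0,0,255)]):
    q=[proj('wrist',[c[0]+.056*np.cos(t),c[1]+.056*np.sin(t),.092],o) for t in np.linspace(0,6.28,200)]
    q=np.array(q); print(c,q.min(0),q.max(0))
E
```

```text
[[0.5264 0.0998]
 [0.5638 0.1064]
 [0.539  0.086 ]
 [0.5581 0.0895]
 [0.553  0.1225]]
[0.54561706 0.10377858 0.17021414 0.01920256] 9.752551600296258 0.0011860080799388497
[0.54561706 0.10377858 0.17021414 0.01920256] 9.752551674644486 0.0011860080799388495
[0.54074563 0.10211661 0.872842   0.01860034] 50.01016267945763 0.012642656279545155
(0.5415, 0.099) [226.71060405 118.7864855 ] [336.79997024 226.19051309]
(0.5415, 0.0965) [226.32662031 121.29594393] [336.22094655 228.30064735]
(0.54, 0.097) [224.94008527 120.49676538] [334.97336753 227.65374893]
```

```bash
python3 - <<'E'
import cv2
im=cv2.imread("pics/w1_full.png")[105:232,220:355]
cv2.imwrite("pics/w1f.png",cv2.resize(im,None,fx=4.5,fy=4.5,interpolation=cv2.INTER_CUBIC))
E
```

```text
(no output)
```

View pics/w1f.png

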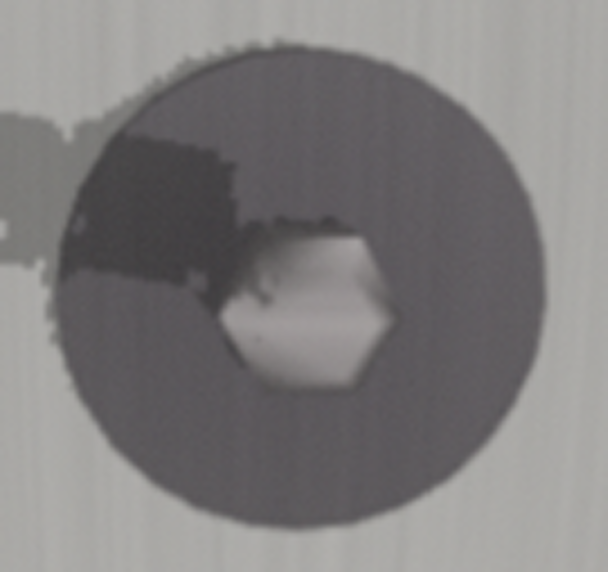

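```bash
python3 - <<'E'
from h import *
print(plan(manip.get_obs(),[.6146,.1157,.222],9.75))
E
```

```text
(array([0.0035018 , 0.0984493 , 0.01707399]), array([-1.04806961e-02,  3.35154263e-03,  9.07276636e+01]))
```

Request:
move_arm(deltas=[[0.002,0.05,0.009,0,0,0,1],[0.0015,0.0485,0.008,0,0,0.7,1],[0,0,0,0,0,10,1],[0,0,0,0,0,10,1],[0,0,0,0,0,10,1],[0,0,0,0,0,10,1],[0,0,0,0,0,10,1],[0,0,0,0,0,10,1],[0,0,0,0,0,10,1],[0,0,0,0,0,10,1]])

```text
clock: 3.7
position: [0.6147, 0.1155, 0.222]
ee_rot: [0.986, 0.169, -0.0, -0.0]
ft_force: [-0.3, -0.0, -0.4]
grip_width: 1.0
```

Request:
move_arm(deltas=[[0,0,0,0,0,10,1],[0,0,0,0,0,0,1],[0,0,0,0,0,0,1]])

```text
clock: 4.08
position: [0.6148, 0.1154, 0.2221]
ee_rot: [0.996, 0.086, -0.0, -0.0]
ft_force: [-0.3, -0.4, 0.3]
grip_width: 0.997
```

```bash
python3 - <<'E'
from h import *
o=snap('wrist','w2'); print(o['position'],yaw(o)[0],o['clock'],o['joint_pos'],abs(o['joint_velocities']).max())
im=cv2.imread('pics/w2_full.png'); print(proj('wrist',[.5456,.1038,.107],o))
cv2.imwrite('pics/w2n.png',cv2.resize(im[200:290,205:325],None,fx=6.5,fy=6.5,interpolation=cv2.INTER_CUBIC))
E
```

```text
[0.61476549 0.11543652 0.22208061] 9.869159449610725 4.075 [-0.84500983  0.41159581  0.78169205  1.50817866 -0.29354224  1.3429415
 -1.43718211] 0.013858695315076601
[259.52901322 252.46742878]
```

View pics/w2.png

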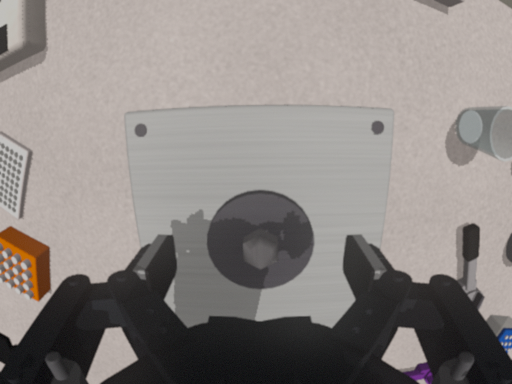

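View pics/w2n.png

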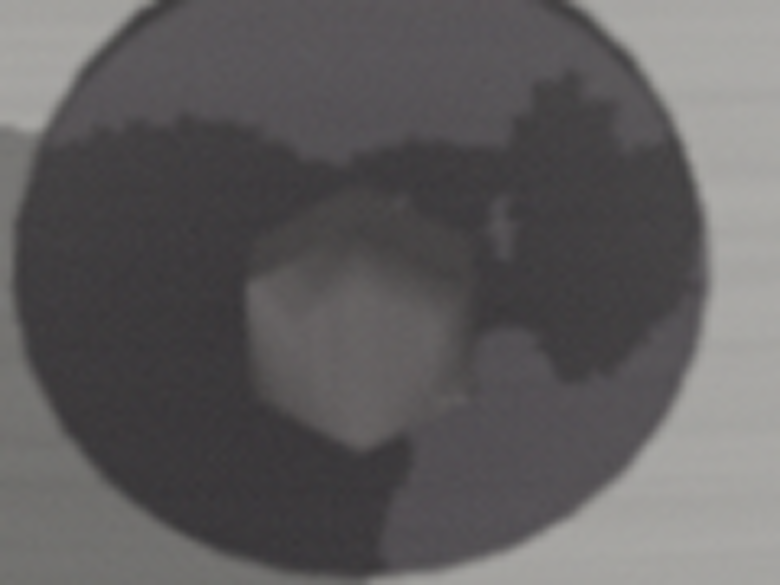

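```bash
cat > fit.py <<'E'
from h import *
import pickle
from scipy.optimize import least_squares
def circfit(o,pts,z,r,x0):
    P=np.array([at('wrist',u,v,z,o)[:2] for u,v in pts])
    s=least_squares(lambda c:np.hypot(*(P-c).T)-r,x0); return s.x,s.fun
def circfit_r(o,pts,z,r,x0):
    P=np.array([at('wrist',u,v,z,o)[:2] for u,v in pts])
    s=least_squares(lambda c:np.hypot(*(P-c[:2]).T)-c[2],[*x0,r]); return s.x
E
python3 - <<'E'
from fit import *
o=pickle.load(open('pics/w2.pkl','rb'))
c=lambda a,b:(205+(a+.5)/6.5-.5,200+(b+.5)/6.5-.5)
pts=[c(15,260),c(708,265),c(365,577),c(95,70),c(630,75),c(35,385),c(690,380),c(545,535),c(170,535)]
print(circfit(o,pts,.092,.056,[.54,.1]),circfit_r(o,pts,.092,.056,[.54,.1]))
R=Ro.from_quat(o['ee_rot']).as_matrix()
for q,z in [((360,452),.107),((247,280),.107),((255,388),.107),((477,270),.107),((470,392),.107)]: print((R.T@(at('wrist',*c(*q),z,o)-o['position']))[:2])
x=circfit(o,pts,.092,.056,[.54,.1])[0]; print('tool',(R.T@(np.r_[x,.092]-o['position'])))
o=pickle.load(open('pics/w1.pkl','rb'))
d=lambda a,b:(220+(a+.5)/4.5-.5,105+(b+.5)/4.5-.5)
pts=[d(58,290),d(545,290),d(300,528),d(300,46),d(105,430),d(480,135),d(460,470),d(120,140),d(150,480)]
y=circfit(o,pts,.092,.056,[.54,.1]); print(y,circfit_r(o,pts,.092,.056,[.54,.1]))
E
```

```text
(array([0.54616208, 0.10331314]), array([-1.07133766e-03, -8.42037812e-04, -1.22881506e-03, -6.66048604e-04,
       -8.49268770e-04, -3.01781564e-04, -3.25110088e-05, -2.11768046e-04,
        3.58639250e-04])) [0.54587781 0.10326207 0.0554075 ]
[-8.94831755e-02  6.22010070e-05]
[-0.0593353  -0.01675255]
[-0.0779625  -0.01595559]
[-0.05765917  0.01735542]
[-0.0786763   0.01683478]
tool [-0.06964718  0.00018974  0.13009076]
(array([0.54497718, 0.10318794]), array([-0.00078844, -0.00121118, -0.00109086,  0.00013894, -0.00142538,
       -0.00278537, -0.00077179, -0.00170149, -0.00073026])) [0.54479955 0.10300377 0.05481799]
```

```bash
python3 - <<'E'
from h import *
print(plan(manip.get_obs(),[.497,-.264,.13],27.5))
E
```

```text
(array([-0.18075195,  0.35376841,  0.09208997]), array([-8.02084251e-03,  5.85467059e-04, -1.76827965e+01]))
```

Request:
move_arm(deltas=[[-0.022,0.044,0,0,0,0,1],[-0.022,0.044,0,0,0,0,1],[-0.022,0.044,0,0,0,0,1],[-0.023,0.044,0,0,0,0,1],[-0.023,0.044,0,0,0,0,1],[-0.023,0.044,0,0,0,0,1],[-0.023,0.045,0.022,0,0,0,1],[-0.023,0.045,0.02,0,0,0,1],[0,0,0.025,0,0,-9,1],[0,0,0.025,0,0,-8.7,1]])

```text
clock: 5.38
position: [0.495, -0.2646, 0.1295]
ee_rot: [0.971, 0.239, 0.0, 0.0]
ft_force: [-0.4, 0.5, -0.1]
grip_width: 0.997
```

Request:
move_arm(deltas=[[0,0,0,0,0,0,1],[0,0,0,0,0,0,1]])

```text
clock: 5.62
position: [0.4957, -0.2641, 0.1312]
ee_rot: [0.972, 0.235, 0.0, 0.0]
ft_force: [0.5, -0.3, -0.1]
grip_width: 0.999
```

```bash
python3 - <<'E'
from h import *
o=snap('wrist','w3'); print(o['position'],yaw(o)[0],o['clock'],o['joint_pos'],abs(o['joint_velocities']).max())
im=cv2.imread('pics/w3_full.png')
cv2.imwrite('pics/w3n.png',cv2.resize(im[50:310,180:340],None,fx=3,fy=3,interpolation=cv2.INTER_CUBIC)[:,:])
E
```

```text
[ 0.49567832 -0.26412133  0.13116124] 27.15232432756624 5.625 [-0.29930372  0.35622776  0.8559568   1.7931731  -0.2964527   1.12572358
 -0.44198384] 0.00933979064906399
```

View pics/w3.png

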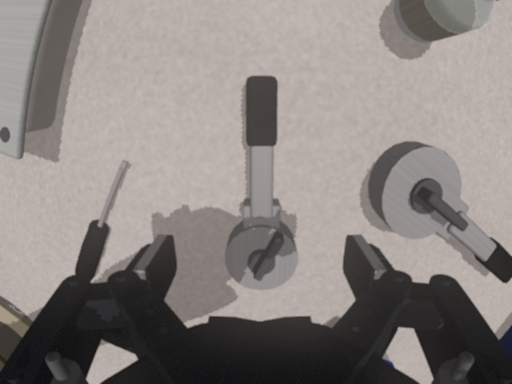

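The spanner is lined up between the fingers, with its head at about (262,253) and the sleeve top at (262,77). I'll enlarge it to measure.

```bash
python3 - <<'E'
import cv2
im=cv2.imread('pics/w3_full.png')
cv2.imwrite('pics/w3n.png',cv2.resize(im[190:300,212:312],None,fx=5.4,fy=5.4,interpolation=cv2.INTER_CUBIC))
cv2.imwrite('pics/w3m.png',cv2.resize(im[70:215,230:295],None,fx=4,fy=4,interpolation=cv2.INTER_CUBIC))
E
```

```text
(no output)
```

View pics/w3n.png

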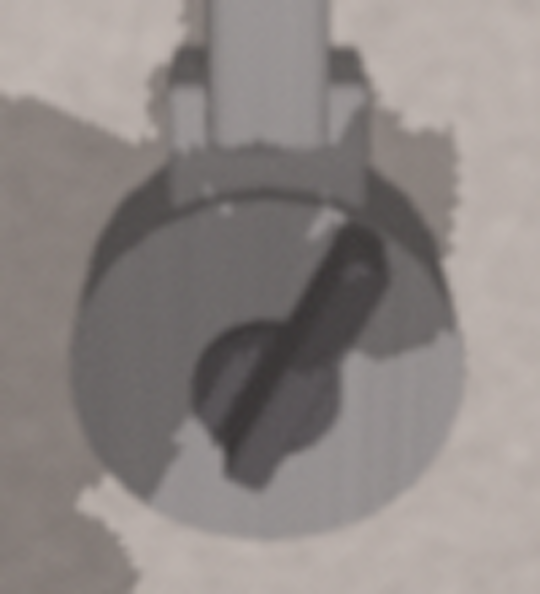

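View pics/w3m.png

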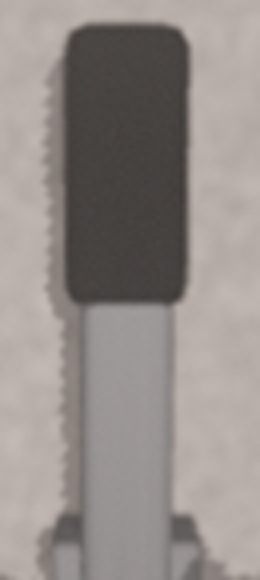

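```bash
python3 - <<'E'
from fit import *
o=pickle.load(open('pics/w3.pkl','rb'))
c=lambda a,b:(212+(a+.5)/5.4-.5,190+(b+.5)/5.4-.5)
m=lambda a,b:(230+(a+.5)/4-.5,70+(b+.5)/4-.5)
R=Ro.from_quat(o['ee_rot']).as_matrix()
pts=[c(72,370),c(463,370),c(268,539),c(265,197),c(110,475),c(430,472),c(105,285),c(180,215)]
x,f=circfit(o,pts,.03,.035,[.43,-.3]); print(x,np.round(f,4),circfit_r(o,pts,.03,.035,[.43,-.3]))
tl=lambda p:R.T@(p-o['position'])
print('head tool',tl(np.r_[x,.03]))
for q,z in [((126.5,26),.031),((126.5,303),.031),((126.5,160),.031),((125,400),.029),((124.5,500),.029)]:
    p=at('wrist',*m(*q),z,o); print(tl(p)[:2], np.degrees(np.arctan2(*(p[:2]-x)[::-1])),np.linalg.norm(p[:2]-x))
E
```

```text
[ 0.43391061 -0.29778705] [-0.0005 -0.0014 -0.0007  0.      0.0001 -0.0001 -0.0014  0.0001] [ 0.4338598  -0.29764007  0.03447917]
head tool [-0.07040522  0.00170022  0.10110609]
[0.09333515 0.00099831] 27.398140201054797 0.16374112480653805
[0.03664327 0.00106239] 27.494039693610866 0.10704962828043214
[0.06599015 0.00102219] 27.43739590241529 0.13639630075517856
[0.01575132 0.00079679] 27.752626960337704 0.08616209260050596
[-0.00631044  0.00072894] 28.019872729273217 0.06410294855473887
```

Request:
move_arm(deltas=[[-0.0005,0.001,0.03,0,0,-0.3,1],[0,0,0.04,0,0,0,1],[0,0,0.04,0,0,0,1],[0,0,0.017,0,0,0,1],[0,0,0,0,0,0,0],[0,0,0,0,0,0,-1],[0,0,0,0,0,0,-1],[0,0,0,0,0,0,-1],[0,0,0,0,0,0,-1],[0,0,0,0,0,0,-1]], force=90)

```text
clock: 6.92
position: [0.4961, -0.2652, 0.0043]
ee_rot: [0.971, 0.238, 0.001, 0.0]
ft_force: [-0.9, 0.8, 7.1]
grip_width: 0.215
```

```bash
python3 - <<'E'
from h import *
o=snap('wrist','w4'); print(o['position'],yaw(o),o['clock'],o['grip_width'],o['ft_force'])
E
```

```text
[ 0.4961088  -0.26516061  0.00432841] (np.float64(27.58739206870972), array([[ 8.863e-01,  4.631e-01,  1.800e-03],
       [ 4.631e-01, -8.863e-01, -0.000e+00],
       [ 1.600e-03,  8.000e-04, -1.000e+00]])) 6.925 0.21482231877879124 [-0.87392682  0.77799907  7.08167615]
```

View pics/w4.png

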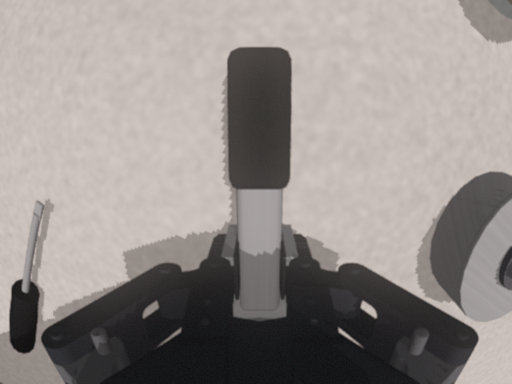

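Request:
move_arm(deltas=[[0,0,-0.02,0,0,0,-1],[0,0,-0.03,0,0,0,-1],[0,0,-0.04,0,0,0,-1],[0,0,-0.04,0,0,0,-1],[0,0,-0.03,0,0,0,-1],[0,0,0,0,0,0,-1]])

```text
clock: 7.72
position: [0.4961, -0.2656, 0.1657]
ee_rot: [0.971, 0.238, 0.002, 0.001]
ft_force: [0.5, -0.3, -5.2]
grip_width: 0.214
```

```bash
python3 - <<'E'
from h import *
o=manip.get_obs(); print(o['position'],yaw(o),o['clock'],o['grip_width'],o['ft_force'],o['torque'])
import pickle
g=pickle.load(open('pics/w4.pkl','rb')); R=Ro.from_quat(g['ee_rot']).as_matrix()
h=R.T@(np.array([.43391,-.29779,0])-g['position']); ang=27.45-yaw(g)[0]
print('head tool',h,ang)
snap('side','s1'); im=cv2.imread('pics/s1_full.png'); cv2.imwrite('pics/s1.png',cv2.resize(im[130:330,230:430],None,fx=3,fy=3))
psi=9.85-ang; c,s=np.cos(np.radians(psi)),np.sin(np.radians(psi))
t=np.array([.5458,.1033])-np.array([c*h[0]+s*h[1],s*h[0]-c*h[1]])
print('target tcp',t,psi, plan(o,[*t,o['position'][2]],psi))
E
```

```text
[ 0.49612012 -0.26559001  0.16565537] (np.float64(27.563397255850035), array([[ 8.865e-01,  4.627e-01,  4.200e-03],
       [ 4.627e-01, -8.865e-01, -5.000e-04],
       [ 3.500e-03,  2.400e-03, -1.000e+00]])) 7.725 0.21441179461322293 [ 0.47525428 -0.27905136 -5.2190906 ] [ 0.07812146 -0.19087253 -0.01647749]
head tool [-0.07024452  0.00011171  0.00421866] -0.13739206870971898
target tcp [0.61496066 0.11559263] 9.987392068709719 (array([ 0.28173492, -0.28292864,  0.00030788]), array([ 0.10450844, -0.21865773, 17.57574226]))
```

View pics/s1.png

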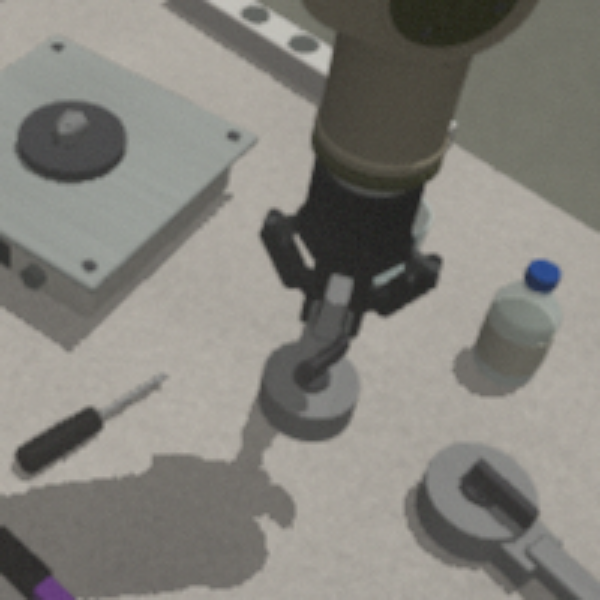

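Request:
move_arm(deltas=[[0.02,-0.02,0,0,0,0,-1],[0.04,-0.04,0,0,0,0,-1],[0.04,-0.04,0,0,0,0,-1],[0.04,-0.04,0,0,0,0,-1],[0.04,-0.04,0,0,0,0,-1],[0.04,-0.04,0,0,0,0,-1],[0.04,-0.04,0,0,0,0,-1],[0.0217,-0.0229,0,0,0,0,-1],[0,0,0,0,0,8.8,-1],[0,0,0,0,0,8.8,-1]])

```text
clock: 9.02
position: [0.6129, 0.1164, 0.161]
ee_rot: [0.996, 0.085, -0.002, 0.001]
ft_force: [-0.2, -0.6, -5.1]
grip_width: 0.215
```

Request:
move_arm(deltas=[[0,0,0,0,0,0,-1],[0,0,0,0,0,0,-1]])

```text
clock: 9.28
position: [0.6135, 0.1161, 0.1623]
ee_rot: [0.996, 0.089, -0.001, 0.0]
ft_force: [-0.4, -0.9, -5.2]
grip_width: 0.22
```

```bash
python3 - <<'E'
from h import *
o=snap('wrist','w5'); print(o['position'],yaw(o),o['clock'],o['ft_force'],abs(o['joint_velocities']).max())
print(plan(o,[.61496,.11559,.16],9.987))
snap('side','s2'); im=cv2.imread('pics/s2_full.png'); cv2.imwrite('pics/s2.png',cv2.resize(im[90:240,160:360],None,fx=3.5,fy=3.5,interpolation=cv2.INTER_CUBIC))
E
```

```text
[0.61347735 0.11605953 0.1622555 ] (np.float64(10.168403306716842), array([[ 9.843e-01,  1.765e-01, -1.300e-03],
       [ 1.765e-01, -9.843e-01, -5.000e-04],
       [-1.400e-03,  3.000e-04, -1.000e+00]])) 9.275 [-0.39241677 -0.8634025  -5.22629938] 0.009251566913748
(array([0.00137961, 0.00072329, 0.00225377]), array([0.01586734, 0.07990377, 0.18141426]))
```

View pics/s2.png

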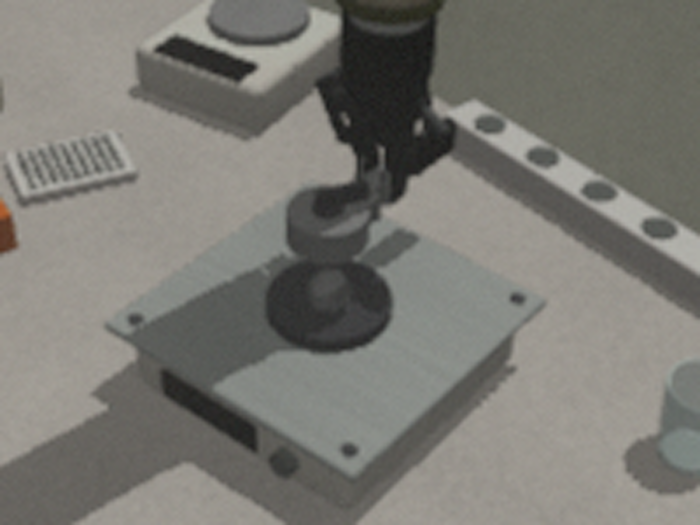

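View pics/w5.png

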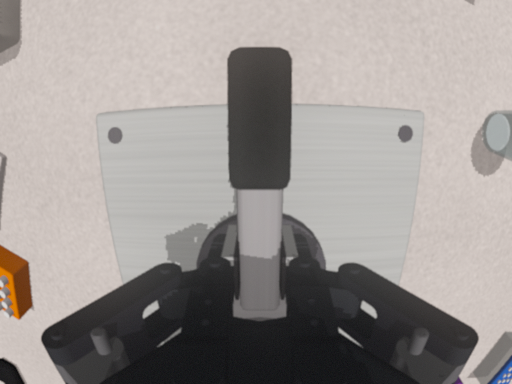

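Request:
move_arm(deltas=[[0.0014,0.0007,0.01,0,0,0.2,-1],[0,0,0.012,0,0,0,-1],[0,0,0.012,0,0,0,-1],[0,0,0.01,0,0,0,-1],[0,0,0,0,0,0,-1],[0,0,0,0,0,0,-1]])

```text
clock: 10.12
position: [0.6157, 0.1158, 0.1195]
ee_rot: [0.996, 0.085, 0.0, -0.0]
ft_force: [0.4, 0.5, -4.4]
grip_width: 0.215
```

```bash
python3 - <<'E'
from h import *
o=snap('wrist','w6'); print(o['position'],yaw(o),o['clock'],o['ft_force'],o['torque'],abs(o['joint_velocities']).max())
print(plan(o,[.61496,.11559,.0963],9.987))
snap('side','s3'); im=cv2.imread('pics/s3_full.png'); cv2.imwrite('pics/s3.png',cv2.resize(im[130:210,210:310],None,fx=7,fy=7,interpolation=cv2.INTER_CUBIC))
E
```

```text
[0.61567973 0.11577964 0.11945097] (np.float64(9.784905316725109), array([[ 9.855e-01,  1.699e-01,  4.000e-04],
       [ 1.699e-01, -9.855e-01,  1.000e-04],
       [ 5.000e-04, -0.000e+00, -1.000e+00]])) 10.125 [ 0.40869201  0.48947082 -4.36904662] [ 0.0021863  -0.13318228 -0.01633592] 0.007724272764554046
(array([-7.52026341e-04,  6.50786456e-05,  2.31506284e-02]), array([-0.00121824, -0.02608797, -0.20209439]))
```

View pics/s3.png

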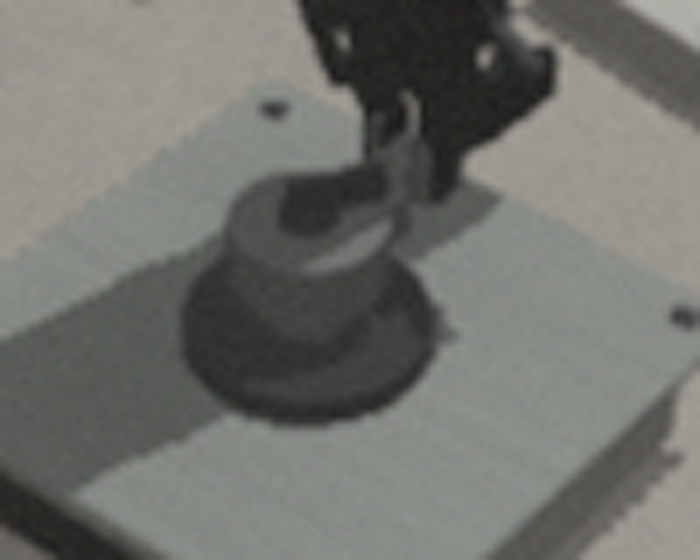

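Request:
move_arm(deltas=[[-0.0007,0,0.003,0,0,-0.2,-1],[0,0,0.004,0,0,0,-1],[0,0,0.004,0,0,0,-1],[0,0,0,0,0,0,-1]])

```text
clock: 10.72
position: [0.6147, 0.1156, 0.1078]
ee_rot: [0.996, 0.087, -0.0, 0.0]
ft_force: [0.8, -0.6, -4.7]
grip_width: 0.213
```

```bash
python3 - <<'E'
from h import *
o=manip.get_obs(); print(o['position'],yaw(o),o['clock'],o['ft_force'],o['torque'],abs(o['joint_velocities']).max())
print(plan(o,[.61496,.11559,.0963],9.987))
E
```

```text
[0.6147024  0.1156412  0.10778135] (np.float64(9.98556348831964), array([[ 9.849e-01,  1.734e-01, -2.000e-04],
       [ 1.734e-01, -9.849e-01, -2.000e-04],
       [-3.000e-04,  1.000e-04, -1.000e+00]])) 10.725 [ 0.80343914 -0.63960166 -4.7306159 ] [ 0.02701857 -0.22760432  0.00570135] 0.009253393717169614
(array([2.47931349e-04, 9.35321974e-05, 1.14812947e-02]), array([ 0.00778622,  0.01553091, -0.00143546]))
```

Request:
move_arm(deltas=[[0,0,0.004,0,0,0,-1],[0,0,0.004,0,0,0,-1],[0,0,0.0025,0,0,0,-1],[0,0,0,0,0,0,-1]])

```text
clock: 11.22
position: [0.6147, 0.1156, 0.0974]
ee_rot: [0.996, 0.087, -0.0, 0.0]
ft_force: [0.8, -0.8, -5.8]
grip_width: 0.213
```

```bash
python3 - <<'E'
from h import *
o=manip.get_obs(); print(o['position'],yaw(o),o['clock'],o['ft_force'],o['torque'],abs(o['joint_velocities']).max())
print(plan(o,[.61496,.11559,.0963],9.987))
snap('side','s4'); im=cv2.imread('pics/s4_full.png'); cv2.imwrite('pics/s4.png',cv2.resize(im[130:210,210:310],None,fx=7,fy=7,interpolation=cv2.INTER_CUBIC))
E
```

```text
[0.6146988  0.11559639 0.09741971] (np.float64(9.982650330501416), array([[ 9.849e-01,  1.733e-01, -2.000e-04],
       [ 1.733e-01, -9.849e-01, -1.000e-04],
       [-3.000e-04,  1.000e-04, -1.000e+00]])) 11.225 [ 0.75908806 -0.77119356 -5.8289739 ] [ 0.01181578 -0.29826316  0.05448622] 0.004692599936176885
(array([2.56421797e-04, 5.14890958e-05, 1.11964910e-03]), array([ 0.00435482,  0.01456141, -0.00434912]))
```

View pics/s4.png

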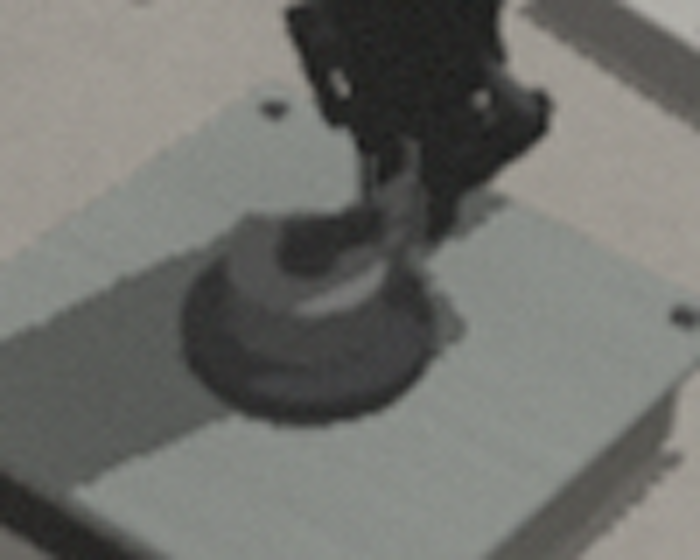

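Request:
move_arm(deltas=[[0,0,0.0012,0,0,0,-1],[0,0,0.0005,0,0,0,-1],[0,0,0,0,0,0,-1]])

```text
clock: 11.65
position: [0.6149, 0.1157, 0.0965]
ee_rot: [0.996, 0.087, 0.0, -0.0]
ft_force: [-1.7, 0.1, 2.8]
grip_width: 0.215
```

Request:
move_arm(deltas=[[0,0,0,0,0,0,-0.4],[0,0,0,0,0,0,0.4],[0,0,0,0,0,0,1],[0,0,0,0,0,0,1],[0,0,-0.02,0,0,0,1],[0,0,-0.035,0,0,0,1],[0,0,-0.035,0,0,0,1],[0,0,-0.035,0,0,0,1],[0,0,0,0,0,0,1]])

```text
clock: 12.78
position: [0.6164, 0.1154, 0.2253]
ee_rot: [0.996, 0.087, 0.003, -0.001]
ft_force: [0.1, 0.2, -1.0]
grip_width: 1.001
```

```bash
python3 - <<'E'
from h import *
o=snap('wrist','w7'); print(o['position'],yaw(o)[0],o['clock'],o['ft_force'],o['grip_width'])
im=cv2.imread('pics/w7_full.png')
cv2.imwrite('pics/w7n.png',cv2.resize(im[60:320,170:350],None,fx=3,fy=2.3,interpolation=cv2.INTER_CUBIC))
print(plan(o,[.61496,.11559,.0963],9.987))
snap('side','s5'); im=cv2.imread('pics/s5_full.png'); cv2.imwrite('pics/s5.png',cv2.resize(im[130:210,210:310],None,fx=7,fy=7,interpolation=cv2.INTER_CUBIC))
E
```

```text
[0.61637227 0.11541937 0.22526834] 9.959073177452238 12.775 [ 0.06902706  0.19431408 -1.00734906] 1.0006858381685408
(array([-0.00211896, -0.00028891,  0.12895845]), array([-0.0547421 , -0.33654962, -0.02776573]))
```

View pics/w7.png

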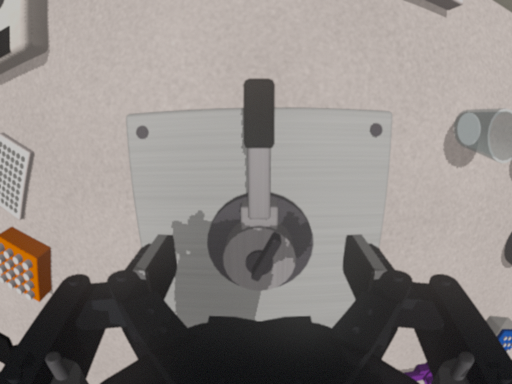

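View pics/s5.png

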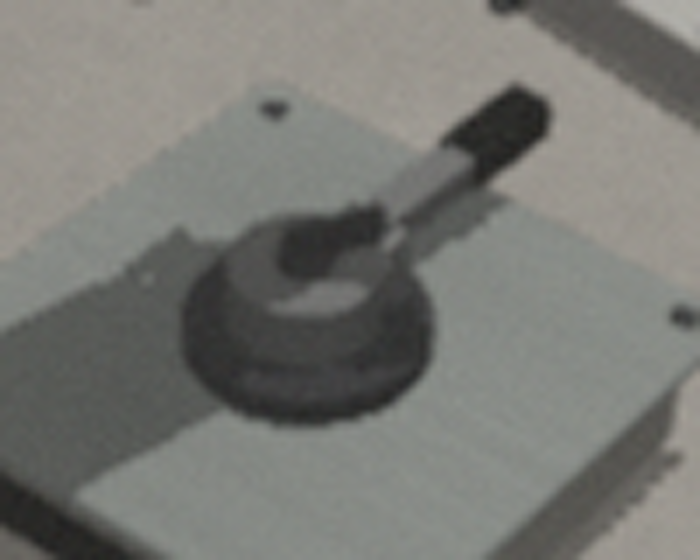

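```bash
python3 - <<'E'
from fit import *
o=pickle.load(open('pics/w7.pkl','rb'))
im=cv2.imread('pics/w7_full.png'); cv2.imwrite('pics/w7n.png',cv2.resize(im[195:300,205:315],None,fx=5,fy=5,interpolation=cv2.INTER_CUBIC))
o=manip.get_obs(); t=np.radians(9.9); c,s=np.cos(t),np.sin(t)
p=np.array([.5458,.1033])+.036*np.array([c,s])-.045*np.array([-s,c])
print(p,plan(o,[*p,.132],9.9))
E
```

```text
[0.58900075 0.06515953] (array([-0.03437187,  0.04528898,  0.08979006]), array([-0.02868307, -0.06628846,  0.08214631]))
```

View pics/w7n.png

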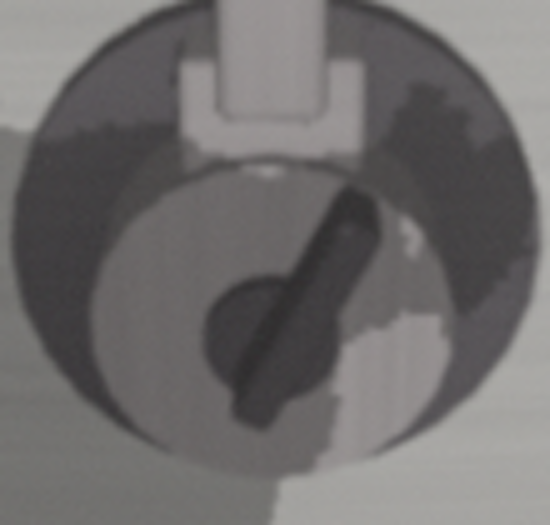

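Request:
move_arm(deltas=[[-0.017,0.022,0,0,0,0,-1],[-0.0175,0.023,0,0,0,0,-1],[0,0,0,0,0,0,-1],[0,0,0,0,0,0,-1],[0,0,0.03,0,0,0,-1],[0,0,0.03,0,0,0,-1],[0,0,0.03,0,0,0,-1],[0,0,0,0,0,0,-1],[0,0,0,0,0,0,-1]], force=40)

```text
clock: 14.0
position: [0.5892, 0.0658, 0.1319]
ee_rot: [0.996, 0.087, 0.0, 0.0]
ft_force: [0.8, 0.0, 0.1]
grip_width: -0.002
```

```bash
python3 - <<'E'
from h import *
o=manip.get_obs(); print(o['position'],yaw(o)[0],o['clock'],o['ft_force'],o['grip_width'])
print(plan(o,[.589,.06516,.132],9.9))
snap('side','s6'); im=cv2.imread('pics/s6_full.png'); a=cv2.resize(im[120:210,210:300],None,fx=5,fy=5,interpolation=cv2.INTER_CUBIC)
snap('wrist','w8'); im=cv2.imread('pics/w8_full.png'); b=cv2.resize(im[150:330,170:350],None,fx=2.5,fy=2.5,interpolation=cv2.INTER_CUBIC)
cv2.imwrite('pics/sw6.png',np.hstack([a[:,:350],b]))
E
```

```text
[0.58924956 0.06581292 0.13191885] 10.017948932047828 14.0 [0.79146461 0.04629115 0.06421112] -0.0021409007036160056
(array([-3.59263668e-04,  5.99563341e-04, -8.13582581e-05]), array([ 0.00959561, -0.04957328,  0.11794475]))
```

View pics/sw6.png

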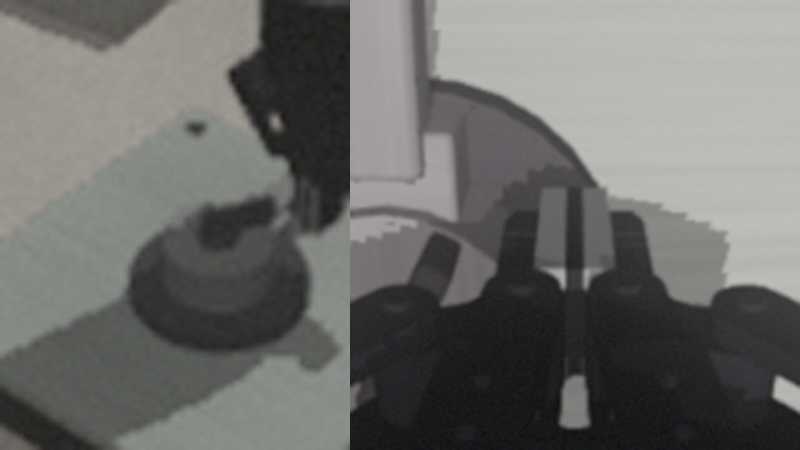

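Request:
move_arm(deltas=[[0,-0.008,0,0,0,0,-1],[0,-0.008,0,0,0,0,-1],[0,-0.008,0,0,0,0,-1],[0,-0.006,0,0,0,0,-1],[0,-0.006,0,0,0,0,-1],[0,0,0,0,0,0,-1]])

```text
clock: 14.85
position: [0.582, 0.1017, 0.1308]
ee_rot: [0.996, 0.088, -0.0, -0.0]
ft_force: [0.4, 0.9, 0.7]
grip_width: 0.001
```

```bash
cat > sw.py <<'E'
import sys
from h import *
n=sys.argv[1]
o=manip.get_obs(); print(o['position'],yaw(o)[0],o['clock'],o['ft_force'],o['grip_width'])
t=np.radians(9.9); c,s=np.cos(t),np.sin(t); d=o['position'][:2]-[.5458,.1033]; print('spanner xy',c*d[0]+s*d[1],-s*d[0]+c*d[1])
snap('side','s'+n); im=cv2.imread(f'pics/s{n}_full.png'); a=cv2.resize(im[120:210,210:300],None,fx=5,fy=5,interpolation=cv2.INTER_CUBIC)
snap('wrist','w'+n); im=cv2.imread(f'pics/w{n}_full.png'); b=cv2.resize(im[150:330,170:350],None,fx=2.5,fy=2.5,interpolation=cv2.INTER_CUBIC)
cv2.imwrite(f'pics/sw{n}.png',np.hstack([a[:,:350],b]))
E
python3 sw.py 9
```

```text
[0.58198335 0.10165625 0.13083164] 10.043459732363207 14.85 [0.38073733 0.89239988 0.70524541] 0.001170155927026912
spanner xy 0.035361945285473005 -0.007840240448261095
```

View pics/sw9.png

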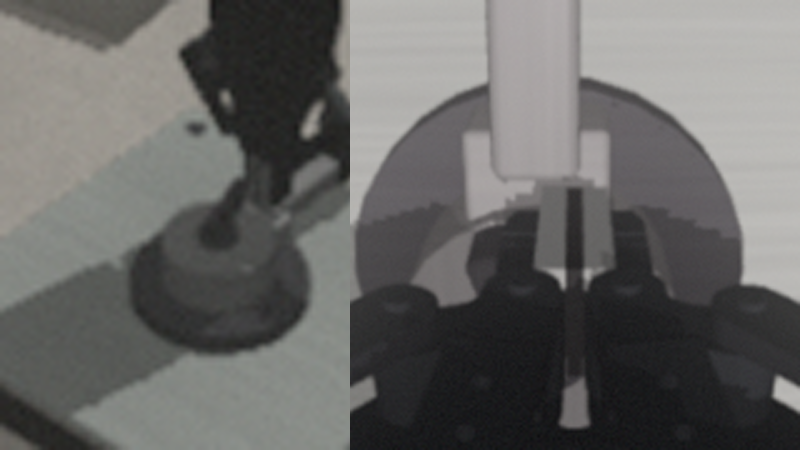

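Request:
move_arm(deltas=[[0,-0.004,0,0,0,0,-1],[0,-0.004,0,0,0,0,-1],[0,0,0,0,0,0,-1]])

```text
clock: 15.32
position: [0.5808, 0.1091, 0.1308]
ee_rot: [0.996, 0.087, -0.0, -0.0]
ft_force: [0.1, -1.3, -0.4]
grip_width: -0.001
```

```bash
python3 sw.py 10
```

```text
[0.58080795 0.10908655 0.13081628] 10.015289376276407 15.325 [ 0.10003124 -1.29548726 -0.3971097 ] -0.0011183091861301756
spanner xy 0.03548153216734913 -0.00031849953609732265
```

View pics/sw10.png

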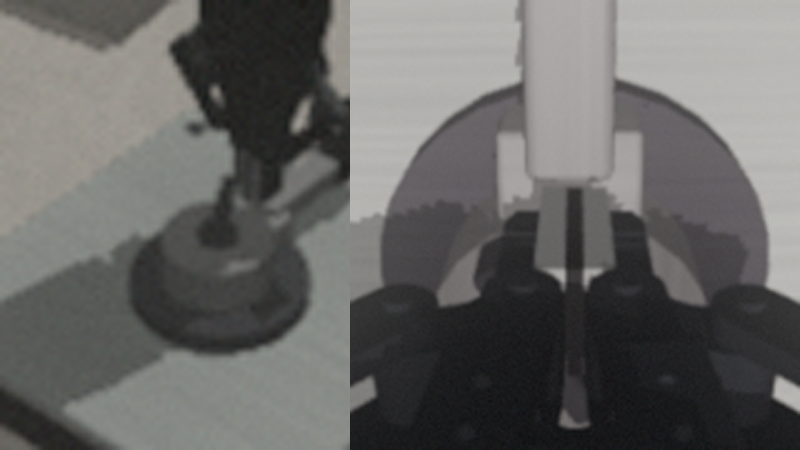

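Request:
move_arm(deltas=[[0,-0.003,0,0,0,0,-1],[0,-0.002,0,0,0,0,-1],[0,0,0,0,0,0,-1]])

```text
clock: 15.8
position: [0.5805, 0.1131, 0.1312]
ee_rot: [0.996, 0.087, 0.0, 0.0]
ft_force: [1.9, -4.5, 0.2]
grip_width: 0.0
```

```bash
python3 sw.py 11
```

```text
[0.58049232 0.11310366 0.13120013] 9.958168466470664 15.8 [ 1.898164   -4.45207455  0.17005126] 9.64151537531145e-05
spanner xy 0.03586126425330913 0.003693055800270198
```

View pics/sw11.png

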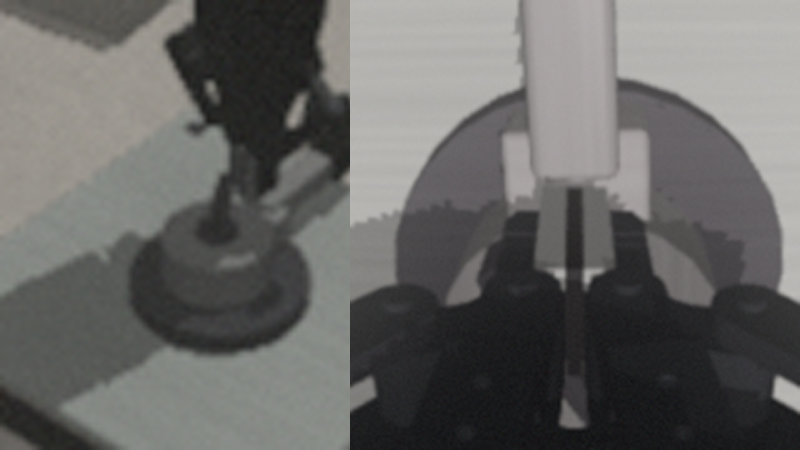

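Request:
move_arm(deltas=[[0,0.012,0,0,0,0,-1],[0,0,-0.04,0,0,0,-1],[0,0,-0.05,0,0,0,0],[0.04,-0.008,0,0,0,0,1],[0.035,0,0,0,0,0,1],[0,0,0,0,0,0,1],[0,0,0,0,0,0,1]])

```text
clock: 16.77
position: [0.6541, 0.1221, 0.2206]
ee_rot: [0.996, 0.087, -0.001, -0.0]
ft_force: [-0.7, 0.7, 0.6]
grip_width: 1.002
```

```bash
python3 sw.py 12; python3 - <<'E'
import cv2
im=cv2.imread('pics/w12_full.png'); cv2.imwrite('pics/w12n.png',cv2.resize(im[100:340,190:330],None,fx=4,fy=2.5*1.0,interpolation=cv2.INTER_CUBIC)) if 0 else cv2.imwrite('pics/w12n.png',cv2.resize(im[120:320,180:340],None,fx=3,fy=3,interpolation=cv2.INTER_CUBIC))
E
```

```text
[0.65411251 0.12210676 0.22064007] 9.947868516692882 16.775 [-0.69946967  0.65767985  0.62075087] 1.0020317624818305
spanner xy 0.10993309787119428 -9.535804423413743e-05
```

View pics/w12n.png

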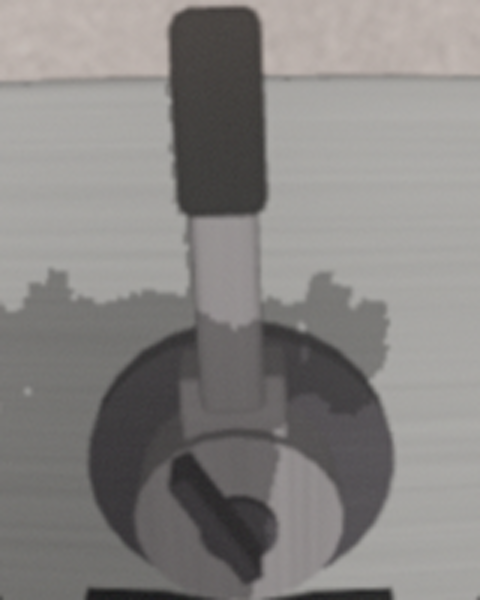

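View pics/w12_full.png

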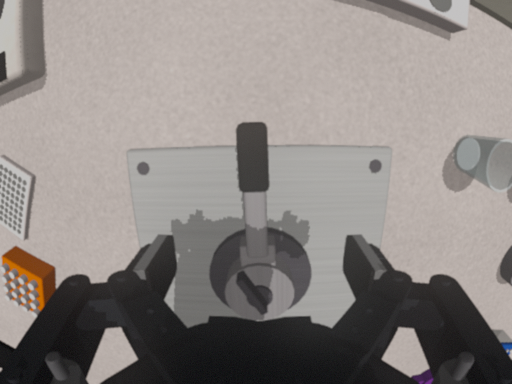

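```bash
cat > hand.py <<'E'
from fit import *
def ang(name,pts,z=.123,c=(.5458,.1033)):
    o=pickle.load(open(f'pics/{name}.pkl','rb'))
    for u,v in pts:
        p=at('wrist',u,v,z,o)[:2]-c; print(np.degrees(np.arctan2(p[1],p[0])),np.hypot(*p))
E
python3 - <<'E'
from hand import *
m=lambda a,b:(180+(a+.5)/3-.5,120+(b+.5)/3-.5)
ang('w12',[m(215,8),m(219,110),m(223,214)])
o=manip.get_obs()
t=np.radians(13); p=np.array([.5458,.1033])+.136*np.array([np.cos(t),np.sin(t)])
for a in (12,13,14): 
  t=np.radians(a); p=np.array([.5458,.1033])+.136*np.array([np.cos(t),np.sin(t)]);print(a,p,plan(o,[*p,.0965],a))
E
```

```text
12.375011694380978 0.16554984199873055
12.461349945639952 0.13764707713101748
12.635770735371644 0.10797187792144153
12 [0.67882807 0.13157599] (array([ 0.02604391, -0.00467932,  0.12471222]), array([-0.04792749,  0.00738157, -2.03706702]))
13 [0.67831433 0.13389334] (array([ 0.02593884, -0.00705061,  0.12471422]), array([-0.04799317,  0.0069635 , -3.03706696]))
14 [0.67776022 0.13620138] (array([ 0.0257924 , -0.00941971,  0.12471621]), array([-0.04805643,  0.00654501, -4.0370669 ]))
```

Request:
move_arm(deltas=[[0.026,-0.0056,0,0,0,-2.4,1],[0,0,0.04,0,0,0,1],[0,0,0.05,0,0,0,1],[0,0,0.033,0,0,0,1],[0,0,0,0,0,0,0],[0,0,0,0,0,0,-1],[0,0,0,0,0,0,-1],[0,0,0,0,0,0,-1]], force=40)

```text
clock: 17.88
position: [0.6802, 0.1329, 0.0996]
ee_rot: [0.994, 0.108, 0.001, -0.0]
ft_force: [1.5, 0.8, 3.9]
grip_width: 0.295
```

```bash
python3 - <<'E'
from h import *
o=manip.get_obs(); print(o['position'],yaw(o),o['clock'],o['ft_force'],o['torque'],o['grip_width'],o['joint_pos'])
d=o['position'][:2]-[.5458,.1033]; print(np.degrees(np.arctan2(d[1],d[0])),np.hypot(*d))
E
```

```text
[0.68020104 0.13290257 0.09964555] (np.float64(12.39404474478389), array([[ 9.767e-01,  2.146e-01,  2.500e-03],
       [ 2.146e-01, -9.767e-01,  9.000e-04],
       [ 2.700e-03, -3.000e-04, -1.000e+00]])) 17.875 [1.54757144 0.7502425  3.91589228] [0.00933531 0.07144567 0.01034119] 0.2946835381411088 [-0.73748037  0.66659049  0.71563554  1.44260966 -0.45133316  1.19752659
 -1.31877446]
12.421382895699455 0.13762250102745777
```

Request:
move_arm(deltas=[[-0.0005,-0.012,0,0,0,-5,-1],[-0.0005,-0.012,0,0,0,-5,-1],[-0.0005,-0.012,0,0,0,-5,-1],[-0.0005,-0.012,0,0,0,-5,-1],[0,0,0,0,0,0,-1]])

```text
clock: 18.5
position: [0.6626, 0.1773, 0.0997]
ee_rot: [0.96, 0.279, 0.002, 0.0]
ft_force: [4.4, -0.6, 4.8]
grip_width: 0.293
```

```bash
cat > st.py <<'E'
from h import *
o=manip.get_obs(); print(o['position'],yaw(o)[0],o['clock'],o['ft_force'],o['torque'],o['grip_width'],o['joint_pos'])
d=o['position'][:2]-[.5458,.1033]; a=np.arctan2(d[1],d[0]); print(np.degrees(a),np.hypot(*d))
F=o['ft_force'][:2]; print('radial,tang',F@[np.cos(a),np.sin(a)],F@[-np.sin(a),np.cos(a)])
E
python3 st.py
```

```text
[0.66256678 0.17725958 0.0997007 ] 32.41926001027138 18.5 [ 4.39771612 -0.60475761  4.82427124] [-0.17026899 -0.83181927  0.21362598] 0.2930022889292262 [-0.76851999  0.62727755  0.64126135  1.46391546 -0.39002519  1.17580044
 -1.07439892]
32.349997490601304 0.1382190302799971
radial,tang 3.3915699840447666 -2.8640691149618145
```

Request:
move_arm(deltas=[[-0.0008,-0.012,0,0,0,-5,-1],[-0.0006,-0.012,0,0,0,-5,-1],[-0.0005,-0.012,0,0,0,-5,-1],[-0.0005,-0.012,0,0,0,-5,-1],[-0.0005,-0.012,0,0,0,-5,-1],[-0.0005,-0.012,0,0,0,-5,-1],[0,0,0,0,0,0,-1]])

```text
clock: 19.38
position: [0.6097, 0.2257, 0.0996]
ee_rot: [0.856, 0.518, 0.002, 0.0]
ft_force: [4.7, 1.1, 5.3]
grip_width: 0.297
```

```bash
python3 st.py; python3 - <<'E'
from h import *
snap('side','s13'); im=cv2.imread('pics/s13_full.png'); cv2.imwrite('pics/s13.png',cv2.resize(im[90:230,190:340],None,fx=4,fy=4,interpolation=cv2.INTER_CUBIC))
E
```

```text
[0.60974029 0.2256621  0.09964885] 62.35063547623946 19.375 [4.6990716  1.09947306 5.3238352 ] [ 0.07469853 -0.75331523  0.24990299] 0.2973704720899833 [-0.82148535  0.52387723  0.53534755  1.5685343  -0.28736543  1.12450773
 -0.70373049]
62.41069377017708 0.13806101738396553
radial,tang 3.1507359787359674 -3.655540687773358
```

View pics/s13.png

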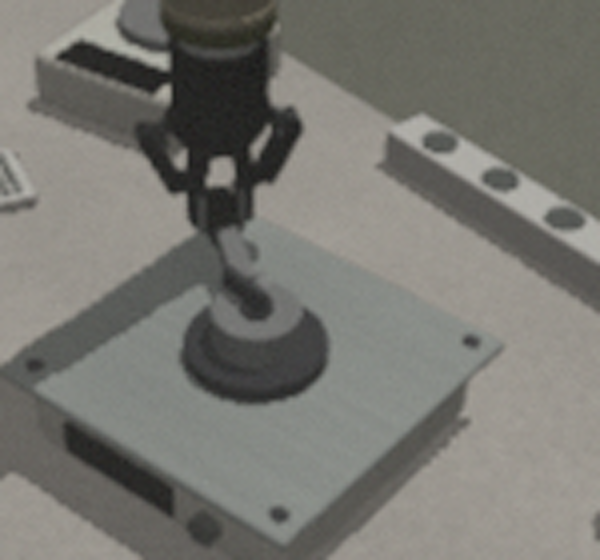

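Request:
move_arm(deltas=[[-0.0005,-0.012,0,0,0,-5,-1],[-0.0005,-0.012,0,0,0,-5,-1],[-0.0005,-0.012,0,0,0,-5,-1],[-0.0005,-0.012,0,0,0,-5,-1],[-0.0005,-0.012,0,0,0,-5,-1],[-0.0005,-0.012,0,0,0,-5,-1],[-0.0005,-0.012,0,0,0,-5,-1],[-0.0005,-0.012,0,0,0,-5,-1],[0,0,0,0,0,0,-1]])

```text
clock: 20.55
position: [0.516, 0.2382, 0.0994]
ee_rot: [0.627, 0.779, 0.002, 0.0]
ft_force: [1.6, 2.3, 7.3]
grip_width: 0.293
```

```bash
python3 st.py
```

```text
[0.51598062 0.23817506 0.0994361 ] 102.29683743192085 20.55 [1.61753778 2.25355501 7.29124303] [ 0.07257991 -0.28099681  0.14704343] 0.2926439374040237 [-0.85366574  0.32941684  0.4053552   1.79026926 -0.14892738  1.04875426
 -0.17904476]
102.46691618841895 0.13813209655288528
radial,tang 1.8512306999813342 -2.065885651748106
```

Request:
move_arm(deltas=[[-0.0005,0.012,0,0,0,5,-1],[-0.0005,0.012,0,0,0,5,-1],[-0.0005,0.012,0,0,0,5,-1],[-0.0005,0.012,0,0,0,5,-1],[-0.0005,0.012,0,0,0,5,-1],[-0.0005,0.012,0,0,0,5,-1]])

```text
clock: 21.3
position: [0.5874, 0.235, 0.0991]
ee_rot: [0.808, 0.589, 0.001, -0.0]
ft_force: [0.5, 1.6, 7.3]
grip_width: 0.295
```

```bash
python3 st.py
```

```text
[0.58740576 0.23501064 0.09909159] 72.12363953312295 21.3 [0.46508965 1.64267538 7.29170399] [-0.17666725  0.20760325  0.31707462] 0.2953555660359261 [-0.83556084  0.48197565  0.50145005  1.61631324 -0.2525955   1.10667156
 -0.58070769]
72.46932032390181 0.1381257860343068
radial,tang 1.7064752785837245 0.051311884911639065
```

Request:
move_arm(deltas=[[-0.0005,-0.012,0,0,0,-5,-1],[-0.0005,-0.012,0,0,0,-5,-1],[-0.0005,-0.012,0,0,0,-5,-1],[-0.0005,-0.012,0,0,0,-5,-1],[-0.0005,-0.012,0,0,0,-5,-1],[-0.0005,-0.012,0,0,0,-5,-1],[-0.0005,-0.012,0,0,0,-5,-1],[-0.0005,-0.012,0,0,0,-5,-1]])

```text
clock: 22.3
position: [0.4935, 0.2312, 0.0992]
ee_rot: [0.557, 0.831, 0.002, 0.001]
ft_force: [4.0, 0.7, 4.3]
grip_width: 0.295
```

```bash
python3 st.py
```

```text
[0.49345539 0.23124822 0.09923163] 112.3438322183645 22.3 [3.9600603  0.69257495 4.26752406] [-0.00215301 -0.88698901 -0.40256255] 0.29532962049102185 [-0.84973282  0.27694222  0.3778592   1.8502998  -0.11839601  1.03264902
 -0.03449065]
112.24985043075061 0.13824147757298536
radial,tang -0.858454941666385 -3.927440993902007
```

Request:
move_arm(deltas=[[0,0,0,0,0,0,-0.4],[0,0,0,0,0,0,0.3],[0,0,0,0,0,0,1],[0,0,0,0,0,0,1],[0,0,-0.02,0,0,0,1],[0,0,-0.035,0,0,0,1],[0,0,-0.035,0,0,0,1],[-0.02,0,-0.03,0,0,0,1],[0,0,0,0,0,0,1],[0,0,0,0,0,0,1]])

```text
clock: 23.55
position: [0.4994, 0.2126, 0.2171]
ee_rot: [0.556, 0.831, -0.0, -0.0]
ft_force: [-0.9, 0.3, 0.1]
grip_width: 1.001
```

```bash
python3 st.py;  python3 - <<'E'
from h import *
snap('wrist','w14'); snap('top','t14')
snap('side','s14'); im=cv2.imread('pics/s14_full.png'); a=cv2.resize(im[110:210,190:310],None,fx=4,fy=4,interpolation=cv2.INTER_CUBIC)
im=cv2.imread('pics/w14_full.png'); b=cv2.resize(im[80:330,160:360],(320,400),interpolation=cv2.INTER_CUBIC)
cv2.imwrite('pics/sw14.png',np.hstack([a,b]))
E
```

```text
[0.49937196 0.21259534 0.21713577] 112.38085715003491 23.55 [-0.87180054  0.33038499  0.07999962] [0.0166905  0.006955   0.00270456] 1.0008704391418628 [-0.85064114  0.15872909  0.40674945  1.72022571 -0.06563425  1.27715392
 -0.03875369]
113.01551127215977 0.11874777309618048
radial,tang 0.6449428770636508 0.6732303505072368
```

View pics/sw14.png

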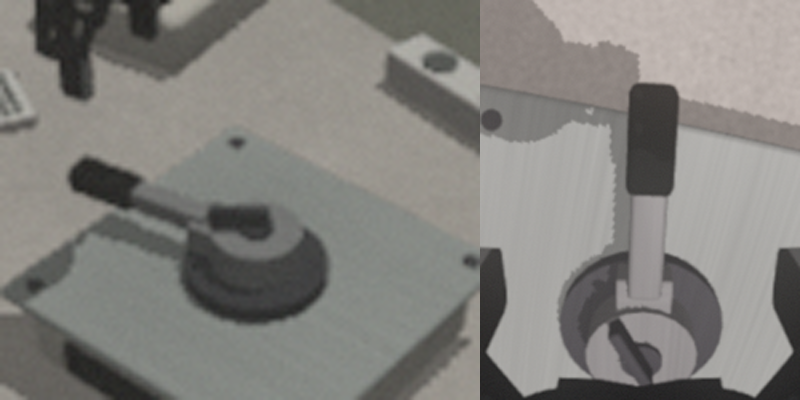

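View pics/t14.png

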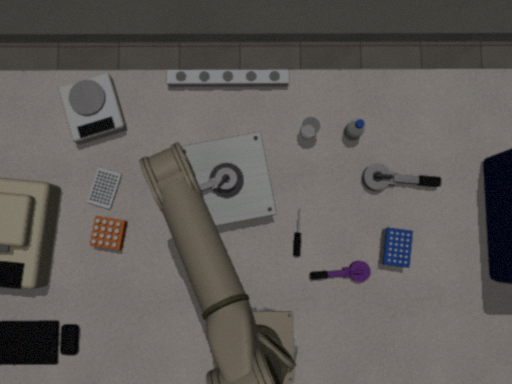

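The spanner sits on the nut with its lever on the left (loosening) side, and the other objects haven't moved. I'll check that it is flat from the wrist depth, then hand in.

```bash
python3 - <<'E'
from h import *
import pickle
o=pickle.load(open('pics/w14.pkl','rb')); d=np.load('pics/w14.npy'); c=viewer.calibration('wrist')
def hz(u,v):
    O,r=ray('wrist',u,v,o); T=np.array(c['T_tool_cam']); Rw=Ro.from_quat(o['ee_rot']).as_matrix()
    z=(Rw@T[:3,:3]).T@r; return (O+r*np.median(d[v-1:v+2,u-1:u+2])/z[2])
for n,(a,b) in dict(sleeve_far=(650-480,100),sleeve_near=(650-480,180),handle=(648-480,240),head_l=(605-480,365),head_r=(680-480,345),plat_l=(540-480,200),plat_r=(740-480,200),flange=(575-480,310)).items():
    print(n,np.round(hz(int(160+a*200/320),int(80+b*250/400)),4))
E
```

```text
sleeve_far [0.4893 0.2519 0.1215]
sleeve_near [0.5054 0.2133 0.1221]
handle [0.5185 0.1801 0.1201]
head_l [0.5272 0.0895 0.1218]
head_r [0.5639 0.1229 0.1221]
plat_l [0.452  0.1609 0.0767]
plat_r [0.5701 0.2098 0.0772]
flange [0.4986 0.1027 0.0916]
```

Depth puts the head top at 0.122 m on both sides, which is 30 mm above the flange top at 0.092. The sleeve is level at 0.122, so the spanner is flat.

```bash
python3 - <<'E'
from workcell import manip
print(manip.hand_in())
E
```

```text
the job is handed in; nothing more can be done
None
```

I fitted the small grey ratchet spanner flat over the nut and let go. I then flipped its lever to the loosening side with the shut fingertips, took the rubber sleeve and swung it counter-clockwise. The job is handed in, at about 23.7 s of the 61 s allowed.

- **Turn of the nut:** the first stroke took the handle from 12° to 102°. A 30° backstroke met almost no force, and the next 40° stroke met about 4 N at the handle, so the ratchet was driving the nut. Even with all the stated play, the first stroke alone gives at least 55°, against the 45° needed. This comes from the handle's travel and force, as the nut itself was hidden under the head.
- **Seating:** in the last depth reading the head top is 30 mm above the flange on both sides, and the sleeve is at the same height, so the spanner sits flat.
- **Lever and surroundings:** the lever is still on the loosening side. The gripper is open and clear of everything, and the other things on the bench look unmoved in the top view.
- **Disagreement:** for the nut, the top and side cameras differed from the wrist camera by about 5–10 mm. I used the wrist values, which agreed within about 1 mm between two views, and the spanner went on without binding.
- **Extra movement:** flipping the lever turned the handle about 2.5° counter-clockwise before the swing.

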